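# Weigh a fresh casting on the beam balance

### The job

Lift the small cast housing out of its open mould, put it down on the bench so that you can take it again by its two ends, and stand it upright between the two cheeks of the balance's left pan. Then put weights on the other pan, taking off any that prove too much, until the pointer rests between the two long marks; let go of everything, with the unused weights standing on the bench clear of the balance. Set things down on the balance gently, do not drop them, and leave the petri dish, timer, small bottle and beaker where they are.

Things in the scene. Friction and masses are not known exactly. Their poses are not given: they have to be found in the camera images.
- casting: the cast housing, plain metal block with a wide eight-sided opening through its middle: 54 (x) x 22 (y) x 36 mm (z), origin at the centre of its underside, z up. It may be cored or solid: its mass is unknown, 85 to 220 g. It starts standing in the mould, aligned with the mould's axes (x with x). The opening runs along y
- mould: open mould half, dark steel, fixed: base plate 124 (x) x 100 (y) mm, top (cavity floor) 8 mm above the bench; origin at the centre of the underside. Two 44 mm high end blocks, with 10 mm pins on top, enclose the casting's ends and corners (1.5 mm play). At +y and -y an open gap 35 mm wide (in x) lets fingers take the casting only across its 22 mm width, near its middle
- balance: equal-arm beam balance, fixed to the bench: grey base plate 100 (x) x 310 (y) x 16 mm, column in the middle; origin at the centre of the underside. Beam along its y axis; pans stand on stems 105 mm to the left (+y: pan with two cheeks, for the casting) and right (-y: flat pan for weights). Highest points: index plate 139 mm, over the middle; cheeks 142 mm when level
- part_pan_top (a point): middle of the left pan's top face (66 x 62 mm), 90 mm above the bench when level, 17 mm higher or lower at the stops; pans stay level. Two upright cheeks, 38 mm long along the balance's x, 52 mm high, 30 mm apart inside (y -15 and +15): the casting stands between them, its length along x (either way round), ends projecting 8 mm, so it must be held by its ends
- weight_pan_top (a point): middle of the upper face of the right pan, 76 (x) x 122 (y) mm with a rim 2.5 mm high; 90 mm above the bench when level, up to 17 mm higher or lower when tipped. It rises as the left pan sinks. Where a weight stands on the pan does not matter. It has room for the three weights in a row along y, 36 mm apart
- pointer_tip (a point): tip of the black pointer that rises from the beam's pivot, 84 mm above the pivot, in front of a white index plate; two long black marks on the plate, about 5 mm either side of the middle, bound the level zone; short marks show the stops
- beam (a joint): tilt of the beam (rad): 0 level, positive when the weight pan is lower (weights too heavy), negative when the casting pan is lower. About 0.0025 rad per gram of difference; stops at -0.16 and +0.16 (64 g or more). The long marks stand at -0.06 and +0.06. It swings for about a second after a change
- weight_120: largest weight, 120 g: steel cylinder of 26 mm diameter and 25 mm high with a knob, 38 mm high in all; origin at the centre of its underside. Stands on the bench at the right, places are exchanged among the three weights
- weight_80: middle weight, 80 g: the same shape, 23 mm diameter, body 21 mm high, 34 mm in all; origin at the centre of its underside
- weight_40: smallest weight, 40 g: the same shape, 18 mm diameter, body 15 mm high, 28 mm in all; origin at the centre of its underside
- petri_dish: bystander: clear covered dish, 63 mm diameter, 15 mm high, origin at the centre of its underside
- timer: bystander: white timer 64 x 60 x 20 mm, origin at the centre of its underside
- sample_bottle: bystander: bottle with a white cap, 25 mm diameter, 48 mm high, origin at the centre of its underside
- beaker: bystander: glass beaker, 44 mm diameter, 58 mm high, origin at the centre of its underside

How it is judged (in metres and radians):
On the way, in this order (a step that is already met when the one before it is completed fails the run):
1. the casting is lifted clear out of the mould (z of casting in the frame of mould above 0.055 m), for 0.1 s.
2. the casting is put down on the bench beside the mould and let go (height (world z) of casting below 0.02 m and horizontal distance between casting and mould above 0.06 m and contact force between casting and the fingers below 0.1 N and linear speed of casting below 0.03 m/s), for 0.1 s.
3. the casting stands between the cheeks on the left pan, let go (x of casting in the frame of part_pan_top between -0.014 and 0.014 m and y of casting in the frame of part_pan_top between -0.007 and 0.007 m and z of casting in the frame of part_pan_top between -0.004 and 0.006 m and angle between casting's own z axis and vertical below 0.1 rad and contact force between casting and the fingers below 0.1 N), for 0.2 s.
At the end, for the whole second after the job is handed in: The casting stands upright on the left pan between the cheeks (centred within 14 mm along them), the beam is at rest within 0.065 rad of level (pointer between the long marks), and each weight is either on the right pan or on the bench, at least 80 mm from the middle of that pan (all of step 3 and value of joint beam between -0.065 and 0.065 rad and velocity of joint beam between -0.03 and 0.03 rad/s and linear speed of casting below 0.03 m/s and ((x of weight_120 in the frame of weight_pan_top between -0.036 and 0.036 m and y of weight_120 in the frame of weight_pan_top between -0.058 and 0.058 m and z of weight_120 in the frame of weight_pan_top between -0.004 and 0.02 m) or (height (world z) of weight_120 below 0.02 m and horizontal distance between weight_120 and weight_pan_top above 0.08 m)) and ((x of weight_80 in the frame of weight_pan_top between -0.036 and 0.036 m and y of weight_80 in the frame of weight_pan_top between -0.058 and 0.058 m and z of weight_80 in the frame of weight_pan_top between -0.004 and 0.02 m) or (height (world z) of weight_80 below 0.02 m and horizontal distance between weight_80 and weight_pan_top above 0.08 m)) and ((x of weight_40 in the frame of weight_pan_top between -0.036 and 0.036 m and y of weight_40 in the frame of weight_pan_top between -0.058 and 0.058 m and z of weight_40 in the frame of weight_pan_top between -0.004 and 0.02 m) or (height (world z) of weight_40 below 0.02 m and horizontal distance between weight_40 and weight_pan_top above 0.08 m))); the robot touches nothing.
It fails at once if the petri dish, timer, small bottle or beaker is pushed more than 25 mm or knocked over (distance of any of petri_dish, timer, sample_bottle, beaker from where it was at the start of the episode above 0.025 m or angle between any of petri_dish, timer, sample_bottle, beaker's own z axis and vertical above 0.5 rad).
It fails at once if the casting is dropped onto the balance (horizontal distance between casting and part_pan_top below 0.06 m and contact force between casting and the fingers below 0.1 N and linear speed of casting above 0.45 m/s).
It fails at once if a weight is dropped onto the balance ((horizontal distance between weight_120 and weight_pan_top below 0.06 m and contact force between weight_120 and the fingers below 0.1 N and linear speed of weight_120 above 0.45 m/s) or (horizontal distance between weight_80 and weight_pan_top below 0.06 m and contact force between weight_80 and the fingers below 0.1 N and linear speed of weight_80 above 0.45 m/s) or (horizontal distance between weight_40 and weight_pan_top below 0.06 m and contact force between weight_40 and the fingers below 0.1 N and linear speed of weight_40 above 0.45 m/s)).
It also fails if it takes over 72 s, if anything falls off the work surface, if the arm or the gripper's body presses on something with over 40 N, if the wrist force passes 120 N, or if a joint passes its speed limit or range.

### The arm

A 6-joint arm with a two-finger parallel gripper is mounted at the origin on a cart in front of the work surface, level with it; the furniture and walls round the work are solid. World frame = base frame: x ahead of the robot, y to its left, z up, the work surface at z = 0. Lengths are in mm, angles in rad, forces in N, time in s.
With the tool pointing down it reaches from about 275 to 725 mm from the base axis. Payload 15.9 kg.
Tool frame: the origin (TCP) lies between the finger pads; the fingertips stand robot.tip_extent ahead of it and the grasp point (between the pads) lies 11 mm behind it (robot.tip_extent is the distance from the TCP to the fingertips, in mm); z points along the fingers, y is the line along which they close (so a half turn about z gives the same grasp; the last joint's range is limited). The gripper opens to 85 mm and grips with 20 to 120 N. Pads are 22 mm wide; open, the fingers measure 114 mm over their backs; the gripper's body (76 mm by 85 mm) begins 54 mm behind the grasp point. The pads swing forward as they close: fully open they stand 13 mm farther back than shut.
Start: joints at [1.295, 0.213, -0.034, 1.323, 0, 1.571], TCP at [136.153, 481.09, 239.306] pointing down, gripper open.
Joint ranges: [-2.98, 2.98], [-0.74, 1.72], [-1.14, 1.35], [-2.1, 2.04], [-1.57, 1.44], [-3.14, 3.14]. Speed limits (rad/s): [1.89, 1.89, 2.39, 2.57, 3.14, 3.14].

### API

Orientations are given as a unit quaternion [w, x, y, z].
In Python, from station import robot gives the robot as it stands. The module is installed in compiled form; this text tells all that it offers.
- The arm moves only by the shell command python3 -m handwheel 'ROWS' [OPENING]. ROWS is JSON, one flat list of numbers, 4 for each row, row after row: the shift along the tool's x, y, z in m, then the turn about the tool's z in rad. In form: [dx, dy, dz, spin, dx, dy, dz, spin, ...]. A call has exactly 8 rows; each row is the pose to reach, as a shift and turn from the pose commanded when the call began, along the tool's axes at that moment; what a row does not reach only later rows make up. A row lasts 1/12 s, in which the tool goes at most 41.7 mm and 7.16 degrees, less where a joint would pass 70% of its speed; a pose out of reach is approached as far as the arm can. A call with a gripper value outside its range is refused whole. OPENING is the finger opening in m, from 0 to 0.0854, set as the call begins (- or left out, the last holds). The fingers move at their own pace and stop on an object; the grip force is fixed at half the most. Time passes only in rows, so rows that repeat a pose let the fingers close, or fill a call up. It gives the time, the measured TCP pose, the force, the opening and the grip force at its end, in the units of the state.
- robot.sense(): the state, without advancing time (a new reading comes with each control period).
- robot.camera(name): name is "scene" or "top" or "wrist"; returns a dict with "pixels" (420x560x3 uint8, red, green, blue), "vfov" (degrees; the focal length in pixels is half the picture's height over the tangent of half this angle, whatever the lens; pixels are square), "cx", "cy" (the principal point, pixels), "D" ([k1, k2, p1, p2, k3] as OpenCV has them; the pictures are not rectified), "eye" and "rotation" of the camera in the world. Camera axes: x right, y up, looking along -z (the intrinsics and any distortion apply to the point x, -y, -z); pixel columns grow to the right and rows downward; lengths in mm; the calibration is good to about 2 mm. A picture is of the moment at which its call begins. There is no depth.
- robot.close_job(): hands the job in; it is judged then, once.
The state is a dict: "time": time; "joint_positions": joint angles; "qd": joint speeds; "effort": joint torques, N m; "tool_pos": TCP position; "tool_rot": TCP orientation; "wrist_force": force on the tool from outside, world axes, zero at the start; "wrist_torque": the same for the moment, N m; "opening": opening from 0.0 (shut) to 1.0 (fully open); "grip_force": force on a finger pad.
Only numpy, scipy, OpenCV 4.12 (cv2) and the standard library are available. Lean on these libraries where they do the work, as an engineer would, in place of code of your own. Each camera call takes 0.05 s, during which the arm holds its last target. There are 200 camera calls.

## Working session

There is one attempt and no reset: what is moved stays moved. The work goes in short steps, Python scripts to look and compute and a shell command to move; the robot and the scene stay as the last step left them, time stands still between calls to the robot, and variables do not carry over. Pictures are saved under pics/ and viewed, at most 10 in all, crops included, and the job is handed in when it is done.

```bash
mkdir -p pics
cat > h.py <<'E'
import numpy as np, cv2
from station import robot
def shot(name,fn=None):
    c=robot.camera(name)
    if fn: cv2.imwrite('pics/'+fn,c['pixels'][:,:,::-1])
    return c
def K(c):
    f=210/np.tan(np.radians(c['vfov'])/2)
    return np.array([[f,0,c['cx']],[0,f,c['cy']],[0,0,1.]])
def onplane(c,px,z):
    px=np.array(px,float).reshape(-1,1,2)
    u=cv2.undistortPoints(px,K(c),np.array(c['D'],float)).reshape(-1,2)
    d=np.c_[u[:,0],-u[:,1],-np.ones(len(u))]@np.array(c['rotation'],float).reshape(3,3).T
    e=np.array(c['eye'],float)
    return e+d*((z-e[2])/d[:,2])[:,None]
def proj(c,P):
    R=np.array(c['rotation'],float).reshape(3,3); p=(np.array(P,float).reshape(-1,3)-np.array(c['eye']))@R
    p=p*[1,-1,-1]
    return cv2.projectPoints(p.reshape(-1,1,3),np.zeros(3),np.zeros(3),K(c),np.array(c['D'],float))[0].reshape(-1,2)
E
python3 - <<'E'
from h import *
for n in ['top','scene']:
    c=shot(n,n+'1.png'); print(n,c['eye'],c['vfov'],np.array(c['rotation']).round(3).tolist())
s=robot.sense(); print(s['tool_pos'],s['tool_rot'],s['time'],robot.tip_extent,s['opening'])
E
```

```text
top [ 385.06147793  -20.51668599 1174.34753432] 53.408492557164436 [0.708, 0.059, -0.053, -0.702]
scene [   8.63604362 -544.51160417  796.67204118] 51.94568900615393 [0.835, 0.372, -0.167, -0.37]
[136.09486143 480.84189595 238.89438393] [-5.76469539e-05  1.37455276e-01  9.90507865e-01 -4.61132011e-04] 0.1 8.0 0.9976491186380493
```

```bash
sed -i "s/np.array(c\['rotation'\],float).reshape(3,3)/rot(c['rotation'])/" h.py
cat >> h.py <<'E'
from scipy.spatial.transform import Rotation as Ro
def rot(q): q=np.array(q,float); return Ro.from_quat(np.r_[q[1:],q[0]]).as_matrix()
E
```

```text
(no output)
```

View pics/top1.png

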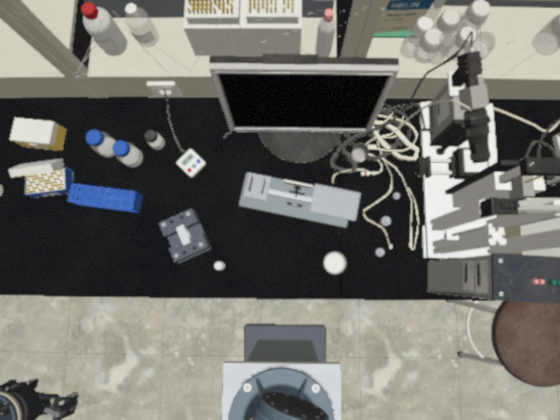

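View pics/scene1.png

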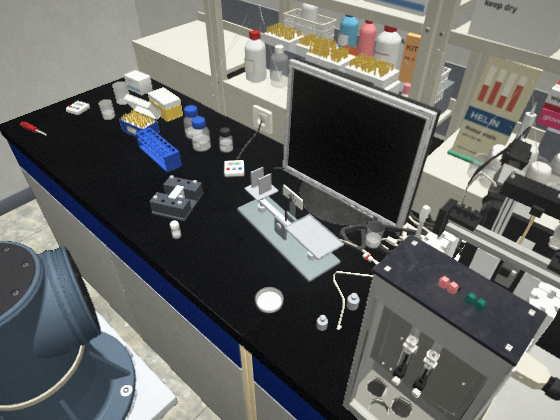

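Run:
```python
from h import *
c=shot('top')
im=c['pixels'][:,:,::-1]
a=cv2.resize(im[195:280,150:235],None,fx=4.6,fy=4.6,interpolation=cv2.INTER_CUBIC)
b=cv2.resize(im[170:260,340:420],None,fx=4.6,fy=4.6,interpolation=cv2.INTER_CUBIC)[:391]
d=cv2.resize(im[165:235,230:370],None,fx=3,fy=3,interpolation=cv2.INTER_CUBIC)
W=np.zeros((600,800,3),np.uint8); W[:391,:391]=a;W[:391,400:768]=b;W[391:600,:420]=d[:209]
cv2.imwrite('pics/crop.png',W)
for n,p,z in [('mould',(185,236),44),('cast',(184,235),40),('bottle',(219,266),48),('dish',(334,263),15),('w',(397,196),25),('w',(386,221),25),('w',(380,253),25),('beaker',(358,155),58),('timer',(190,162),20),('bal',(299,199),16),('wp',(334,203),90),('pp',(258,187),90)]:
    print(n,onplane(c,p,z)[0].round())
```

```text
mould [486. 264.  44.]
cast [489. 268.  40.]
bottle [406. 168.  48.]
dish [ 418. -144.   15.]
w [ 605. -321.   25.]
w [ 535. -288.   25.]
w [ 446. -269.   25.]
beaker [ 714. -208.   58.]
timer [701. 266.  20.]
bal [596. -46.  16.]
wp [ 573. -137.   90.]
pp [614.  64.  90.]
```

View pics/crop.png

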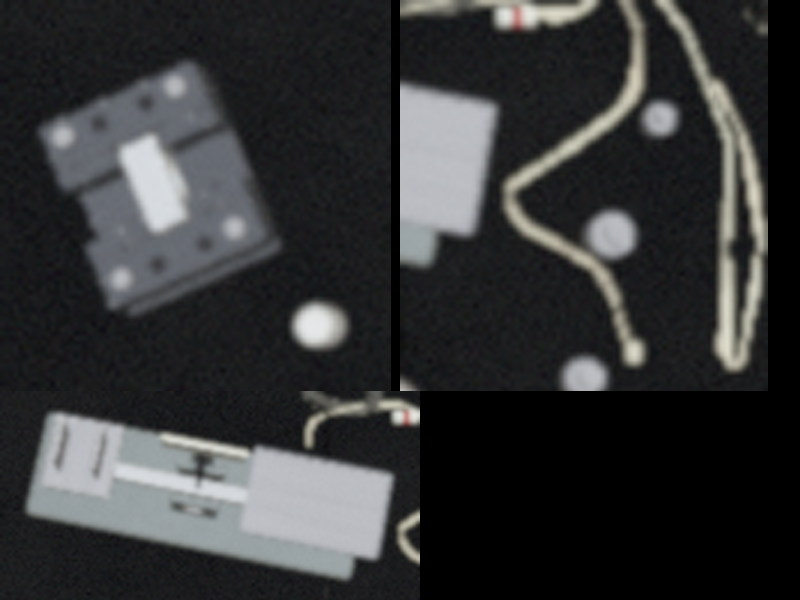

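```bash
cat >> h.py <<'E'
def blobs(mask,box,amin=8):
    x0,y0,x1,y1=box; m=np.zeros(mask.shape,np.uint8); m[y0:y1,x0:x1]=mask[y0:y1,x0:x1]
    cs=cv2.findContours(m,cv2.RETR_EXTERNAL,cv2.CHAIN_APPROX_NONE)[0]
    return sorted([k for k in cs if cv2.contourArea(k)>=amin],key=cv2.contourArea,reverse=True)
def cen(k): m=cv2.moments(k); return (m['m10']/m['m00'],m['m01']/m['m00'])
def pose():
    s=robot.sense(); R=rot(s['tool_rot']); return s,R
def go(x,y,z,yaw=None):
    """print row to reach TCP world xyz (mm), closing-axis yaw (deg, mod 180)"""
    s,R=pose(); d=R.T@(np.array([x,y,z])-s['tool_pos'])/1000
    cur=np.degrees(np.arctan2(R[1,1],R[0,1])); sp=0
    if yaw is not None: sp=-((yaw-cur+90)%180-90)
    print('row',d.round(4).tolist(),'spin',round(np.radians(sp),3),'tcp',s['tool_pos'].round(1),'yaw',round(cur,1),'q6',round(s['joint_positions'][5],2),'t',round(s['time'],1))
def rect(c,k,z):
    p=onplane(c,k.reshape(-1,2),z)[:,:2].astype(np.float32); (m,wh,a)=cv2.minAreaRect(p)
    return np.round(m,1),np.round(wh,1),round(a,1)
E
python3 - <<'E'
from h import *
c=shot('top'); g=cv2.cvtColor(c['pixels'],cv2.COLOR_RGB2GRAY)
for n,box,th,z in [('pins',(150,205,215,268),120,54),('cast',(172,218,195,252),190,44),('weights',(375,185,403,262),90,20),('pans',(235,165,365,235),165,90),('base',(235,165,365,235),110,16)]:
    for k in blobs((g>th).astype(np.uint8),box)[:7]:
        print(n,np.round(cen(k),1),cv2.contourArea(k),onplane(c,cen(k),z)[0].round(1)[:2],rect(c,k,z))
go(487,266,200,90+20)
E
```

```text
pins [183.1 234.4] 210.0 [489.8 266.9] (array([490.2, 266. ]), array([59.5, 32.8]), 24.4)
pins [187.6 213.4] 18.5 [547.3 257.4] (array([547.6, 257.1]), array([11.9, 13.4]), 46.7)
pins [200.5 244. ] 18.0 [464.3 218.8] (array([464.3, 218.8]), array([10.8, 13.7]), 0.6)
pins [163.2 224.2] 17.5 [517.  322.8] (array([516.3, 321.9]), array([13.8, 13.7]), 3.2)
pins [175.8 255.1] 15.5 [434.  284.1] (array([434.2, 284.9]), array([10.7, 13.6]), 0.6)
cast [183.1 234.4] 126.5 [490.7 269.7] (array([491.8, 268.6]), array([51.3, 24.5]), 25.7)
weights [385.  227.7] 155.0 [ 516.5 -285.7] (array([ 502.9, -280.6]), array([92.6, 43.3]), 2.7)
weights [384.7 194.6] 76.0 [ 610.1 -287.5] (array([ 608.8, -286.1]), array([17.1, 73.9]), 48.6)
weights [379.6 251.9] 62.0 [ 449.3 -269. ] (array([ 449.1, -268.7]), array([22. , 25.1]), 0.4)
weights [396.1 195.4] 35.5 [ 608.2 -319.5] (array([ 607.9, -319.2]), array([16.9, 20.4]), 88.2)
pans [308.6 197.1] 1968.0 [588.  -70.1] (array([592.6, -49.6]), array([300.9,  75.2]), 78.9)
pans [298.1 182.9] 41.0 [626.1 -42.2] (array([626.5, -40.8]), array([79.2,  6.4]), 78.3)
pans [361.6 171.3] 15.0 [ 659.4 -211.4] (array([ 658.7, -208.4]), array([13.7, 18.5]), 0.5)
base [299.9 199.2] 4043.5 [595.6 -48.8] (array([597.3, -47.9]), array([332.1, 107.2]), 78.9)
base [361.  170.7] 33.5 [ 679.8 -222.5] (array([ 677.4, -218.6]), array([20.5, 25.7]), 0.5)
base [345.5 170.5] 24.5 [ 680.1 -178.6] (array([ 680. , -178.5]), array([ 8.8, 31.6]), 0.5)
base [333.9 176.3] 18.0 [ 662.7 -145.4] (array([ 661.9, -144.9]), array([11. , 32.6]), 61.2)
base [363.5 212.5] 8.0 [ 559.3 -227.4] (array([ 559.4, -227.4]), array([ 2.8, 25.5]), 88.9)
row [-0.3962, -0.1112, 0.0391] spin -0.625 tcp [136.1 480.9 239. ] yaw 74.2 q6 1.57 t 0.2
```

```bash
python3 -m handwheel '[-0.05,-0.01,0,-0.1,-0.1,-0.02,0,-0.2,-0.15,-0.04,0,-0.3,-0.2,-0.05,0.01,-0.4,-0.24,-0.065,0.02,-0.5,-0.28,-0.075,0.03,-0.6,-0.32,-0.09,0.04,-0.7,-0.36,-0.1,0.05,-0.715]' 0.0854
python3 - <<'E'
from h import *
go(490.7,270.8,180,115)
E
```

```text
time: 0.87
tool_pos: [417.3, 309.9, 199.8]
tool_rot: [0.0, -0.221, 0.975, 0.0]
wrist_force: [0.6, 1.3, 0.7]
opening: 1.001
grip_force: 0.0
row [-0.0494, -0.0669, 0.0198] spin 0.009 tcp [417.3 309.9 199.8] yaw 115.5 q6 0.19 t 0.9
```

```bash
python3 -m handwheel '[-0.025,-0.033,0.01,0.009,-0.049,-0.067,0.02,0.009,-0.049,-0.067,0.02,0.009,-0.049,-0.067,0.02,0.009,-0.049,-0.067,0.02,0.009,-0.049,-0.067,0.02,0.009,-0.049,-0.067,0.02,0.009,-0.049,-0.067,0.02,0.009]'
python3 - <<'E'
from h import *
c=shot('wrist','w1.png'); go(490.7,270.8,180,115); print(c['eye'],c['vfov'])
g=cv2.cvtColor(c['pixels'],cv2.COLOR_RGB2GRAY)
print(proj(c,[490.7,270.8,44]))
for k in blobs((g>185).astype(np.uint8),(0,0,560,420),60)[:8]: print(np.round(cen(k)),cv2.contourArea(k),rect(c,k,44))
E
```

```text
time: 1.53
tool_pos: [488.1, 272.5, 180.6]
tool_rot: [0.0, -0.214, 0.977, 0.0]
wrist_force: [-1.2, 0.1, 0.1]
opening: 1.0
grip_force: 0.0
row [-0.0016, -0.0024, 0.0005] spin -0.005 tcp [488.2 272.3 180.5] yaw 114.7 q6 0.08 t 1.6
[411.9255041  236.93685004 315.09649842] 63.476551360081395
[[271.18231233 195.17610969]]
[493.  36.] 10686.0 (array([304.4, 356.5]), array([ 59.3, 175.3]), 0.1)
[ 36. 216.] 6262.0 (array([598.9,  87.6]), array([79. , 86.4]), 78.9)
[191. 351.] 2319.5 (array([673.8, 263.2]), array([62. , 55.6]), 46.8)
[271. 196.] 1559.5 (array([492.6, 271.4]), array([53.9, 21.9]), 25.3)
[197.  47.] 944.5 (array([410.7, 174.7]), array([27.7, 21.8]), 82.5)
[318. 144.] 155.0 (array([436.3, 286.9]), array([11.2, 11.2]), 26.8)
[224. 145.] 154.5 (array([468.3, 219.2]), array([11.1, 11.3]), 24.7)
[313. 252.] 110.0 (array([522.7, 326.8]), array([10.9, 11.6]), 24.7)
```

View pics/w1.png

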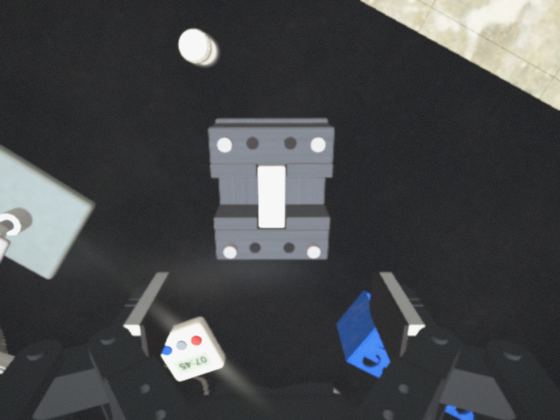

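Run:
```python
from h import *
go(492.2,271.2,22,115.3)
```

```text
row [-0.0031, -0.0027, 0.1585] spin -0.01 tcp [488.2 272.3 180.5] yaw 114.7 q6 0.08 t 1.6
```

```bash
python3 -m handwheel '[-0.003,-0.003,0.04,-0.01,-0.003,-0.003,0.075,-0.01,-0.003,-0.003,0.105,-0.01,-0.003,-0.003,0.13,-0.01,-0.003,-0.003,0.145,-0.01,-0.003,-0.003,0.154,-0.01,-0.003,-0.003,0.158,-0.01,-0.003,-0.003,0.158,-0.01]' 0.06
python3 -m handwheel '[0,0,0,0,0,0,0,0,0,0,0,0,0,0,0,0,0,0,0,0,0,0,0,0,0,0,0,0,0,0,0,0]' 0.01
```

```text
time: 2.25
tool_pos: [492.5, 270.4, 22.0]
tool_rot: [-0.0, -0.219, 0.976, -0.0]
wrist_force: [-0.1, -0.8, -0.2]
opening: 0.702
grip_force: 0.0
time: 2.92
tool_pos: [493.2, 270.9, 23.1]
tool_rot: [0.001, -0.218, 0.976, 0.001]
wrist_force: [-2.7, 3.2, 5.7]
opening: 0.239
grip_force: 58.4
```

```bash
python3 -m handwheel '[0,0,-0.01,0,0,0,-0.03,0,0,0,-0.05,0,0,0,-0.07,0,0,0,-0.085,0,0,0,-0.09,0,0,0,-0.09,0,0,0,-0.09,0]'
python3 - <<'E'
from h import *
c=shot('scene','s2.png'); go(500,130,112,78.9); go(500,130,17,78.9)
E
```

```text
time: 3.58
tool_pos: [492.7, 270.0, 111.9]
tool_rot: [-0.0, -0.218, 0.976, -0.0]
wrist_force: [0.1, -0.6, -1.6]
opening: 0.242
grip_force: 59.9
row [0.0527, -0.1298, -0.0006] spin 0.634 tcp [492.3 269.9 111.4] yaw 115.2 q6 0.06 t 3.6
row [0.0526, -0.1298, 0.0944] spin 0.634 tcp [492.3 269.9 111.4] yaw 115.2 q6 0.06 t 3.6
```

```bash
python3 -m handwheel '[0.01,-0.03,0,0.1,0.02,-0.06,0,0.22,0.035,-0.09,0,0.34,0.045,-0.11,0,0.46,0.052,-0.125,0.01,0.58,0.053,-0.13,0.03,0.634,0.053,-0.13,0.05,0.634,0.053,-0.13,0.065,0.634]'
python3 -m handwheel '[0,0,0.01,0,0,0,0.018,0,0,0,0.024,0,0,0,0.028,0,0,0,0.03,0,0,0,0.031,0,0,0,0.032,0,0,0,0.032,0]'
python3 - <<'E'
from h import *
go(500,130,15,78.9)
E
```

```text
time: 4.3
tool_pos: [499.0, 129.0, 44.8]
tool_rot: [-0.001, 0.098, 0.995, -0.0]
wrist_force: [-0.3, 0.7, -1.4]
opening: 0.247
grip_force: 59.9
time: 4.97
tool_pos: [500.5, 130.1, 15.4]
tool_rot: [0.0, 0.097, 0.995, 0.0]
wrist_force: [-0.0, -1.1, -0.8]
opening: 0.243
grip_force: 59.9
row [0.0005, -0.0002, 0.0004] spin 0.0 tcp [500.5 130.1  15.4] yaw 78.9 q6 0.45 t 5.0
```

```bash
python3 -m handwheel '[0,0,0.001,0,0,0,0.001,0,0,0,0.0015,0,0,0,0.0015,0,0,0,0.002,0,0,0,0.002,0,0,0,0.002,0,0,0,0.002,0]'
```

```text
time: 5.63
tool_pos: [500.9, 130.2, 15.0]
tool_rot: [0.001, 0.097, 0.995, 0.0]
wrist_force: [-10.8, -1.5, 31.8]
opening: 0.242
grip_force: 63.3
```

```bash
python3 -m handwheel '[0,0,-0.002,0,0,0,-0.002,0,0,0,-0.002,0,0,0,-0.002,0,0,0,-0.002,0,0,0,-0.002,0,0,0,-0.002,0,0,0,-0.002,0]' 0.06
python3 -m handwheel '[0,0,-0.03,0,0,0,-0.07,0,0,0,-0.105,-0.1,0,0,-0.13,-0.2,0,0,-0.13,-0.3,0,0,-0.13,-0.42,0,0,-0.13,-0.54,0,0,-0.13,-0.66]' 0.0854
python3 - <<'E'
from h import *
c=shot('wrist','w2.png'); g=cv2.cvtColor(c['pixels'],cv2.COLOR_RGB2GRAY)
print(proj(c,[500,130,36]))
for k in blobs((g>170).astype(np.uint8),(0,0,560,420),60)[:8]: print(np.round(cen(k)),cv2.contourArea(k),rect(c,k,36))
go(500,130,13,168.9)
E
```

```text
time: 6.3
tool_pos: [500.1, 130.0, 15.0]
tool_rot: [-0.0, 0.097, 0.995, -0.0]
wrist_force: [-0.3, 0.1, 1.0]
opening: 0.701
grip_force: 0.0
time: 6.97
tool_pos: [500.2, 130.0, 145.2]
tool_rot: [0.0, -0.234, 0.972, 0.0]
wrist_force: [0.1, 0.2, -0.2]
opening: 0.997
grip_force: 0.0
[[274.48796132 203.82826718]]
[100. 238.] 17913.5 (array([624.8,  10.4]), array([196.8, 156.8]), 78.8)
[516.  28.] 5360.0 (array([315.8, 208.8]), array([ 38.6, 107.9]), 0.2)
[273. 201.] 2255.5 (array([498.9, 127.9]), array([27. , 56.7]), 78.7)
[384. 121.] 1195.5 (array([411.4, 170.6]), array([22.9, 32.6]), 22.6)
[406. 226.] 178.0 (array([469.2, 229.5]), array([12.8, 11.6]), 34.0)
[504. 229.] 169.0 (array([436.6, 299.7]), array([12.5, 11.6]), 39.3)
[133. 329.] 120.5 (array([660. ,  72.2]), array([11.7, 13.4]), 27.3)
[  8. 262.] 120.0 (array([643.4, -40.7]), array([15.2,  7.6]), 78.4)
row [0.0002, 0.0001, 0.1321] spin -0.895 tcp [500.2 130.  145.1] yaw 117.6 q6 -0.23 t 7.0
```

View pics/w2.png

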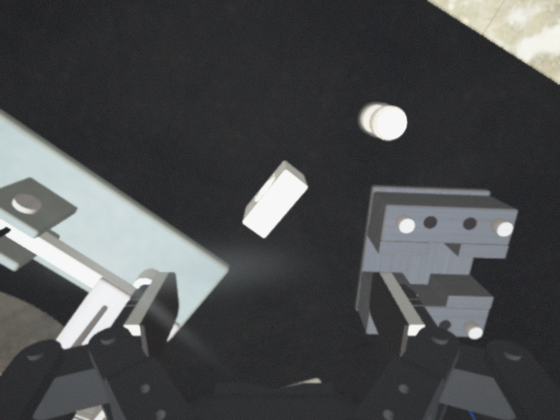

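```bash
python3 -m handwheel '[0,0,0.02,-0.12,0,0,0.04,-0.24,0,0,0.06,-0.36,0,0,0.07,-0.48,0,0,0.075,-0.6,0,0,0.08,-0.72,0,0,0.08,-0.84,0,0,0.08,-0.895]' 0.0854
python3 -m handwheel '[0,0,0.015,0,0,0,0.03,0,0,0,0.04,0,0,0,0.046,0,0,0,0.05,0,0,0,0.052,0,0,0,0.052,0,0,0,0.052,0]' 0.0854
python3 - <<'E'
from h import *
go(500,130,13,168.8)
E
```

```text
time: 7.68
tool_pos: [499.9, 129.9, 64.6]
tool_rot: [-0.0, -0.631, 0.776, 0.0]
wrist_force: [-0.9, -0.6, 1.7]
opening: 0.997
grip_force: 0.0
time: 8.35
tool_pos: [500.5, 130.1, 13.5]
tool_rot: [0.0, -0.629, 0.777, -0.0]
wrist_force: [-0.1, -0.3, -0.1]
opening: 1.002
grip_force: 0.0
row [0.0002, 0.0005, 0.0005] spin -0.014 tcp [500.5 130.1  13.5] yaw 168.0 q6 -1.11 t 8.3
```

```bash
python3 -m handwheel '[0,0,0,-0.014,0,0,0,-0.014,0,0,0,-0.014,0,0,0,-0.014,0,0,0,-0.014,0,0,0,-0.014,0,0,0,-0.014,0,0,0,-0.014]' 0.04
python3 -m handwheel '[0,0,-0.02,0,0,0,-0.05,0,0,0,-0.085,0,0,0,-0.12,0,0,0,-0.15,0,0,0,-0.17,0,0,0,-0.18,0,0,0,-0.18,0]'
python3 - <<'E'
from h import *
go(600,50,195,168.8)
E
```

```text
time: 9.02
tool_pos: [500.4, 130.1, 13.7]
tool_rot: [0.0, -0.635, 0.773, -0.0]
wrist_force: [-3.1, -1.2, 8.1]
opening: 0.622
grip_force: 63.8
time: 9.68
tool_pos: [501.1, 130.3, 194.9]
tool_rot: [0.001, -0.635, 0.773, -0.001]
wrist_force: [0.0, -0.6, -0.9]
opening: 0.62
grip_force: 63.3
row [0.0595, -0.1126, 0.0001] spin -0.0 tcp [501.1 130.3 194.9] yaw 168.8 q6 -1.12 t 9.7
```

```bash
python3 -m handwheel '[0.012,-0.025,0,0,0.025,-0.05,0,0,0.04,-0.075,0,0,0.05,-0.095,0,0,0.058,-0.11,0,0,0.06,-0.113,0,0,0.06,-0.113,0,0,0.06,-0.113,0,0]'
python3 - <<'E'
from h import *
c=shot('wrist','w3.png'); go(600,50,195,168.8); print(robot.sense()['wrist_force'],proj(c,[615,58,90]))
E
```

```text
time: 10.35
tool_pos: [598.5, 49.4, 191.8]
tool_rot: [-0.001, -0.635, 0.773, 0.001]
wrist_force: [-0.3, 0.6, -1.2]
opening: 0.625
grip_force: 63.4
row [-0.0006, -0.0014, -0.0027] spin 0.0 tcp [598.5  49.7 192.3] yaw 168.8 q6 -1.29 t 10.4
[-0.31741434  0.78127616 -0.84727031] [[255.04730589 222.72223996]]
```

View pics/w3.png

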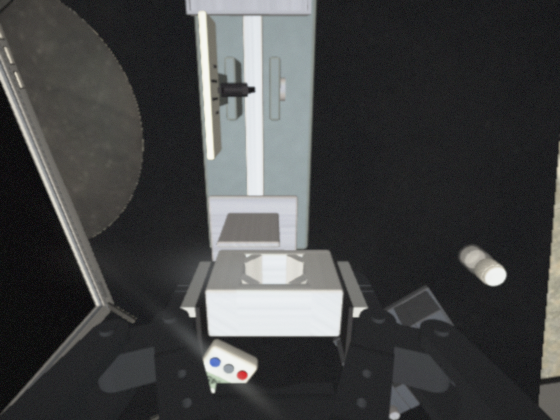

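Run:
```python
from h import *
c=shot('wrist'); g=cv2.cvtColor(c['pixels'],cv2.COLOR_RGB2GRAY).astype(float)
P=onplane(c,[(209,195.5),(298,195.5)],90); print(P.round(1))
m=P.mean(0)[:2]; ux=np.array([np.cos(np.radians(-11.2)),np.sin(np.radians(-11.2))]); uy=np.array([-ux[1],ux[0]])
print('ang',np.degrees(np.arctan2(*(P[0]-P[1])[[1,0]])),'len',np.linalg.norm(P[0]-P[1]),'centre',m+31*uy)
Q=onplane(c,[(187,12),(313,12)],90); print('wp edge',Q.round(1), Q.mean(0)[:2]+uy*166-uy*61*0)
print(g[185:205,225].astype(int),g[205:250,250].astype(int)); print(g[202,200:216].astype(int),g[202,290:306].astype(int))
t=shot('top'); C=np.array([(48,412),(125,424),(38,485)])-[0,391]; C=C/3.+[230,165]
T=onplane(t,C,90); print('top',T.round(1)); print(((T[1]+T[2])/2).round(1))
gt=t['pixels'].astype(int); print(gt[190,235:275].tolist())
```

```text
[[643.6  31.   90. ]
 [579.7  43.6  90. ]]
ang -11.205986055910252 len 65.09598732808789 centre [617.66848552  67.69210835]
wp edge [[626.7 -87.1  90. ]
 [550.2 -71.9  90. ]] [620.69162525  83.35973893]
[161 161 163 162 160 158 162 159 156 149 159 186 197 195 199 203 205 207
 207 207] [209 210 209 209 207 208 196 151 117 113 114 111 113 113 114 115 116 114
 114 115 116 113 114 114 114 115 116 115 115 116 117 115 115 118 120 142
 180 200 206 203 197 191 194 193 175]
[ 36  34  35  35  35  39  76 122 153 186 203 206 207 208 209 207] [206 208 208 208 206 200 182 160 156 160 161 161 160 161 161 160]
top [[655.   97.2  90. ]
 [644.5  28.4  90. ]
 [588.8 104.3  90. ]]
[616.7  66.4  90. ]
[[122, 137, 146], [123, 138, 147], [124, 138, 146], [124, 138, 148], [125, 139, 148], [125, 139, 148], [124, 137, 147], [123, 138, 147], [127, 140, 149], [124, 139, 148], [125, 140, 149], [124, 138, 147], [124, 138, 147], [124, 138, 147], [120, 136, 145], [124, 139, 148], [124, 137, 146], [124, 137, 147], [122, 137, 146], [123, 136, 146], [122, 136, 146], [121, 135, 144], [120, 135, 144], [122, 136, 144], [121, 135, 145], [118, 133, 143], [119, 134, 144], [118, 134, 142], [120, 135, 143], [117, 133, 141], [118, 133, 142], [116, 131, 140], [118, 132, 142], [118, 132, 142], [115, 130, 139], [116, 131, 139], [116, 129, 139], [114, 128, 138], [113, 127, 136], [114, 128, 137]]
```

Run:
```python
from h import *
c=shot('wrist'); ux=np.array([np.cos(np.radians(-11.2)),np.sin(np.radians(-11.2))]); uy=np.array([-ux[1],ux[0]])
ctr=np.array([617.3,67.2]); print(c['eye'])
for p,z in [((250,212),90),((221,241),142),((281,241),142),((250,241),142),((250,249),142),((275,335),206),((275,289),206),((207,289),206),((342,289),206)]:
    q=onplane(c,p,z)[0][:2]-ctr; t=q+ctr-robot.sense()['tool_pos'][:2]; print(p,z,'pan frame',(q@ux).round(1),(q@uy).round(1),'tcp frame',(t@ux).round(1),(t@uy).round(1))
go(617.3,67.2,175,168.8)
```

```text
[582.99523787 -33.14948574 327.4994306 ]
(250, 212) 90 pan frame 3.4 -17.1 tcp frame 18.2 3.5
(221, 241) 142 pan frame 17.4 -17.8 tcp frame 32.2 2.9
(281, 241) 142 pan frame -18.6 -17.8 tcp frame -3.9 2.8
(250, 241) 142 pan frame -0.0 -17.8 tcp frame 14.7 2.8
(250, 249) 142 pan frame 0.1 -12.5 tcp frame 14.8 8.2
(275, 335) 206 pan frame -14.8 -2.7 tcp frame -0.1 17.9
(275, 289) 206 pan frame -14.8 -26.1 tcp frame -0.0 -5.4
(207, 289) 206 pan frame 13.4 -26.0 tcp frame 28.2 -5.4
(342, 289) 206 pan frame -42.6 -26.1 tcp frame -27.8 -5.4
row [-0.0206, -0.0148, 0.0181] spin 0.001 tcp [598.8  49.8 193.1] yaw 168.8 q6 -1.29 t 10.6
```

```bash
python3 - <<'E'
from h import *
go(617.6,68.8,165,168.8)
E
python3 -m handwheel '[-0.006,-0.005,0,0,-0.013,-0.01,0,0,-0.018,-0.014,0,0,-0.0205,-0.016,0.005,0,-0.021,-0.0165,0.012,0,-0.021,-0.0165,0.02,0,-0.021,-0.0165,0.026,0,-0.021,-0.0165,0.028,0]'
python3 - <<'E'
from h import *
go(617.6,68.8,165,168.8)
c=shot('wrist','w4.png')
E
```

```text
row [-0.0223, -0.0147, 0.0281] spin 0.001 tcp [598.8  49.8 193.1] yaw 168.8 q6 -1.29 t 10.6
time: 11.22
tool_pos: [618.8, 66.3, 163.4]
tool_rot: [-0.001, -0.635, 0.773, 0.001]
wrist_force: [-0.0, 0.1, -2.0]
opening: 0.624
grip_force: 63.4
row [-0.0022, 0.0017, -0.0016] spin -0.0 tcp [618.8  66.3 163.4] yaw 168.8 q6 -1.27 t 11.2
```

View pics/w4.png

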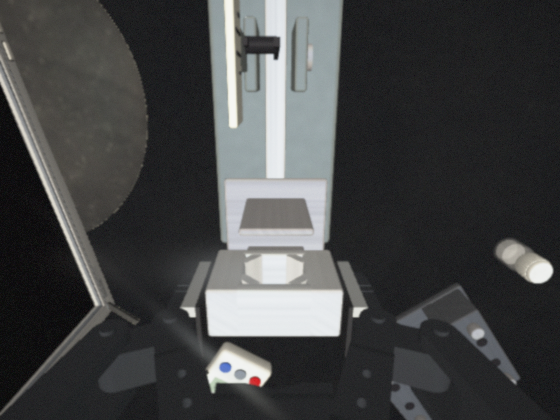

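Run:
```python
from h import *
c=shot('wrist'); ux=np.array([np.cos(np.radians(-11.2)),np.sin(np.radians(-11.2))]); uy=np.array([-ux[1],ux[0]])
g=cv2.cvtColor(c['pixels'],cv2.COLOR_RGB2GRAY).astype(int); print(g[174:182,250],g[194:204,276],g[226:252,276],g[225,232:248],g[225,305:318])
tp=robot.sense()['tool_pos']; print(tp)
for p,z in [((276,199),90),((240,231),142),((313,231),142),((276,233.5),142),((276,179),90),((275,335),tp[2]+22.5),((275,289),tp[2]+22.5)]:
    t=onplane(c,p,z)[0][:2]-tp[:2]; print(p,z,'tcp frame',(t@ux).round(1),(t@uy).round(1))
```

```text
[157 158 155 154 159 179 194 197] [208 209 205 183 143 118 114 114 116 115] [114 124 153 188 200 202 204 202 196 194 197 199 200 197 200 201 204 204
 204 176 138 118 112 117 129 137] [205 204 205 204 206 206 204 191 155 125 115 115 115 112 114 116] [116 113 114 117 113 114 120 150 190 205 211 210 211]
[619.10777162  66.33804893 164.41986461]
(276, 199) 90 tcp frame -1.2 -16.4
(240, 231) 142 tcp frame 17.3 -16.5
(313, 231) 142 tcp frame -19.3 -16.5
(276, 233.5) 142 tcp frame -0.8 -15.2
(276, 179) 90 tcp frame -1.1 -29.7
(275, 335) 186.91986461047634 tcp frame -0.1 9.3
(275, 289) 186.91986461047634 tcp frame -0.0 -12.1
```

Run:
```python
from h import *
c=shot('wrist'); ux=np.array([np.cos(np.radians(-11.2)),np.sin(np.radians(-11.2))]); uy=np.array([-ux[1],ux[0]])
tp=robot.sense()['tool_pos']
for p,z in [((276,197.5),90),((276,228.2),142),((276,245.7),90)]:
    t=onplane(c,p,z)[0][:2]-tp[:2]; print(p,z,'tcp frame',(t@ux).round(1),(t@uy).round(1))
go(*(tp[:2]-1*ux+1.6*uy),125,168.8)
```

```text
(276, 197.5) 90 tcp frame -1.2 -17.1
(276, 228.2) 142 tcp frame -0.8 -17.7
(276, 245.7) 90 tcp frame -1.2 17.3
row [-0.0016, 0.001, 0.04] spin -0.0 tcp [619.4  66.4 165. ] yaw 168.8 q6 -1.27 t 11.4
```

```bash
python3 -m handwheel '[-0.0023,0.001,0,0,-0.0023,0.001,0.006,0,-0.0023,0.001,0.014,0,-0.0023,0.001,0.022,0,-0.0023,0.001,0.03,0,-0.0023,0.001,0.036,0,-0.0023,0.001,0.042,0,-0.0023,0.001,0.046,0]'
```

```text
time: 12.03
tool_pos: [618.8, 69.0, 118.0]
tool_rot: [-0.0, -0.635, 0.773, 0.0]
wrist_force: [-0.3, -0.2, -0.7]
opening: 0.621
grip_force: 63.4
```

```bash
python3 -m handwheel '[0,0,0.004,0,0,0,0.008,0,0,0,0.011,0,0,0,0.014,0,0,0,0.017,0,0,0,0.02,0,0,0,0.023,0,0,0,0.025,0]'
python3 -m handwheel '[0,0,0.001,0,0,0,0.002,0,0,0,0.003,0,0,0,0.0035,0,0,0,0.004,0,0,0,0.0045,0,0,0,0.0045,0,0,0,0.0045,0]'
```

```text
time: 12.7
tool_pos: [619.1, 69.0, 93.8]
tool_rot: [-0.0, -0.635, 0.773, 0.0]
wrist_force: [1.2, -0.2, -0.3]
opening: 0.621
grip_force: 63.6
time: 13.37
tool_pos: [619.1, 69.0, 89.6]
tool_rot: [0.0, -0.635, 0.773, 0.0]
wrist_force: [-0.6, 1.2, -0.0]
opening: 0.617
grip_force: 63.6
```

```bash
python3 -m handwheel '[0,0,0.0005,0,0,0,0.001,0,0,0,0.0015,0,0,0,0.002,0,0,0,0.002,0,0,0,0.002,0,0,0,0.002,0,0,0,0.002,0]'
```

```text
time: 14.03
tool_pos: [619.1, 69.0, 87.6]
tool_rot: [0.0, -0.635, 0.773, -0.0]
wrist_force: [-0.0, 0.2, -0.6]
opening: 0.624
grip_force: 63.6
```

```bash
python3 -m handwheel '[0,0,0.0005,0,0,0,0.001,0,0,0,0.001,0,0,0,0.001,0,0,0,0.001,0,0,0,0.001,0,0,0,0.001,0,0,0,0.001,0]'
```

```text
time: 14.7
tool_pos: [619.1, 69.0, 86.8]
tool_rot: [0.0, -0.635, 0.773, -0.0]
wrist_force: [-1.4, -0.5, 6.3]
opening: 0.626
grip_force: 64.2
```

```bash
python3 -m handwheel '[0,0,0,0,0,0,0,0,0,0,0,0,0,0,-0.001,0,0,0,-0.002,0,0,0,-0.01,0,0,0,-0.03,0,0,0,-0.06,0]' 0.075
python3 -m handwheel '[0,0,-0.03,0,0,0,-0.06,0,0,0,-0.08,0,0,0,-0.09,0,0,0,-0.09,0,0,0,-0.09,0,0,0,-0.09,0,0,0,-0.09,0]' 0.075
python3 - <<'E'
from h import *
c=shot('scene','s3.png')
print('box',onplane(c,[(345,400),(352,385),(380,265)],0).round())
t=shot('top'); 
a=onplane(t,[(340+(612-400)/4.6,170+235/4.6),(340+(612+84-400)/4.6,170+(235+54)/4.6),(340+(660-400)/4.6,170+119/4.6),(340+(670-400)/4.6,170+69/4.6)],20); print(a.round(1))
print([np.degrees(np.arctan2(*(a[i+1]-a[i])[[1,0]])).round() for i in (0,2)])
go(528,-287,210,None); 
cv2.imwrite('pics/s3c.png',cv2.resize(c['pixels'][150:390,220:400,::-1],None,fx=2.4,fy=2.4,interpolation=cv2.INTER_CUBIC))
E
```

```text
time: 15.37
tool_pos: [617.7, 68.9, 145.6]
tool_rot: [-0.002, -0.635, 0.773, 0.001]
wrist_force: [-0.1, 1.0, 0.8]
opening: 0.878
grip_force: 0.0
time: 16.03
tool_pos: [618.6, 69.0, 235.5]
tool_rot: [-0.001, -0.635, 0.773, 0.0]
wrist_force: [0.6, -0.1, -0.4]
opening: 0.881
grip_force: 0.0
box [[ 355. -400.    0.]
 [ 388. -393.    0.]
 [ 680. -270.    0.]]
[[ 535.1 -289.2   20. ]
 [ 502.6 -339.1   20. ]
 [ 606.8 -320.6   20. ]
 [ 638.1 -327.8   20. ]]
[np.float64(-123.0), np.float64(-13.0)]
row [0.3668, 0.0197, 0.0259] spin 0.0 tcp [618.7  69.  235.7] yaw 168.8 q6 -1.26 t 16.1
```

View pics/s3c.png

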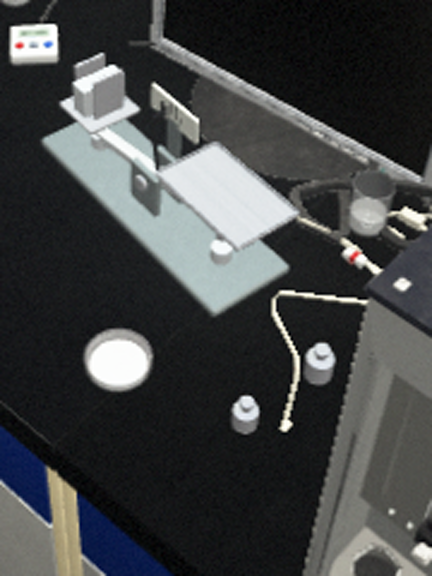

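```bash
python3 -m handwheel '[0.03,0,0,0.12,0.06,0,0,0.24,0.09,0,0,0.36,0.12,0,0,0.48,0.16,0.005,0,0.6,0.2,0.01,0,0.72,0.24,0.015,0,0.84,0.28,0.02,0,0.96]' 0.06
python3 - <<'E'
from h import *
go(532,-288,180,57)
E
```

```text
time: 16.8
tool_pos: [543.9, -203.3, 236.2]
tool_rot: [-0.0, -0.203, 0.979, 0.0]
wrist_force: [0.8, 0.3, 0.3]
opening: 0.704
grip_force: 0.0
row [0.0446, -0.073, 0.0562] spin 0.985 tcp [ 543.9 -203.3  236.2] yaw 113.5 q6 -0.77 t 16.8
```

```bash
python3 -m handwheel '[0.01,-0.02,0.01,0.12,0.02,-0.04,0.02,0.245,0.03,-0.06,0.03,0.37,0.045,-0.073,0.04,0.49,0.045,-0.073,0.05,0.615,0.045,-0.073,0.056,0.74,0.045,-0.073,0.056,0.865,0.045,-0.073,0.056,0.985]' 0.045
python3 - <<'E'
from h import *
c=shot('wrist','w5.png'); print(proj(c,[532,-288,20]))
g=cv2.cvtColor(c['pixels'],cv2.COLOR_RGB2GRAY)
for k in blobs((g>110).astype(np.uint8),(0,0,560,420),100)[:9]: print(np.round(cen(k)),cv2.contourArea(k),rect(c,k,25))
go(532,-288,180,57)
E
```

```text
time: 17.47
tool_pos: [532.7, -286.6, 179.5]
tool_rot: [-0.001, 0.284, 0.959, 0.0]
wrist_force: [0.1, -0.2, 0.1]
opening: 0.532
grip_force: 0.0
[[271.84486096 186.10539586]]
[478. 141.] 26051.5 (array([ 610.1, -122.1]), array([149.4, 159.4]), 78.8)
[ 99. 261.] 22659.0 (array([ 506.1, -497.3]), array([234.1, 159.1]), 84.4)
[28. 24.] 2975.5 (array([ 315.2, -371. ]), array([89.8, 35.2]), 89.9)
[231. 344.] 1699.5 (array([ 657.1, -414.5]), array([47.5, 94.5]), 40.2)
[212. 228.] 1334.0 (array([ 573. , -352.1]), array([226.5,  38.4]), 7.2)
[306. 195.] 1248.0 (array([ 557.2, -261.3]), array([ 85.8, 186.7]), 87.8)
[435. 302.] 1016.0 (array([ 720.4, -216.3]), array([47.3, 36.2]), 35.0)
[277. 191.] 592.5 (array([ 537.6, -286.2]), array([25. , 25.1]), 57.0)
[238.  94.] 574.0 (array([ 451.3, -268.1]), array([21.2, 20.9]), 56.9)
row [-0.0, -0.0016, -0.0001] spin -0.01 tcp [ 532.9 -286.6  179.9] yaw 56.4 q6 0.09 t 17.5
```

View pics/w5.png

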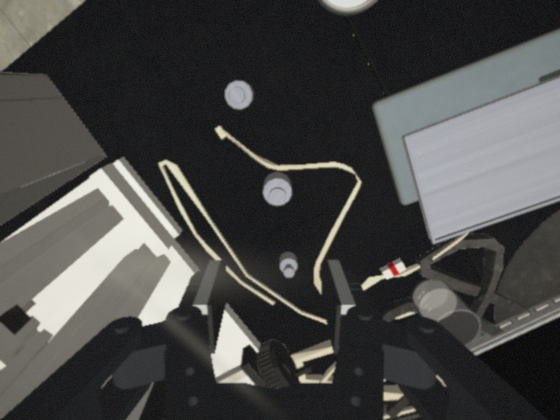

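Run:
```python
from h import *
go(537.4,-286.4,11,57)
c=shot('wrist'); g=cv2.cvtColor(c['pixels'],cv2.COLOR_RGB2GRAY)
for k in blobs((g>110).astype(np.uint8),(268,245,310,285),30)[:3]: print(np.round(cen(k)),cv2.contourArea(k),rect(c,k,15))
```

```text
row [-0.0038, 0.0027, 0.1689] spin -0.01 tcp [ 532.9 -286.6  179.9] yaw 56.4 q6 0.09 t 17.5
[289. 266.] 228.5 (array([ 612.7, -321.1]), array([15.9, 20.3]), 56.9)
```

```bash
python3 -m handwheel '[-0.004,0.003,0.03,0,-0.004,0.003,0.06,0,-0.004,0.003,0.09,0,-0.004,0.003,0.12,0,-0.004,0.003,0.14,0,-0.004,0.003,0.155,0,-0.004,0.003,0.165,0,-0.004,0.003,0.168,0]' 0.045
python3 -m handwheel '[0,0,0,0,0,0,0,0,0,0,0,0,0,0,0,0,0,0,0,0,0,0,0,0,0,0,0,0,0,0,0,0]' 0.01
python3 -m handwheel '[0,0,-0.02,0,0,0,-0.05,0,0,0,-0.085,0,0,0,-0.12,0,0,0,-0.14,0,0,0,-0.15,0,0,0,-0.15,0,0,0,-0.15,0]'
python3 - <<'E'
from h import *
go(577.5,-136.5,155,-11.2)
E
```

```text
time: 18.23
tool_pos: [537.4, -285.8, 10.9]
tool_rot: [-0.001, 0.28, 0.96, 0.0]
wrist_force: [0.1, -0.0, 0.3]
opening: 0.529
grip_force: 0.0
time: 18.9
tool_pos: [538.8, -286.6, 13.4]
tool_rot: [0.001, 0.281, 0.96, -0.0]
wrist_force: [-0.9, 1.0, 6.6]
opening: 0.28
grip_force: 59.6
time: 19.57
tool_pos: [538.1, -286.2, 161.6]
tool_rot: [-0.0, 0.281, 0.96, 0.0]
wrist_force: [-0.9, 0.3, -2.9]
opening: 0.28
grip_force: 59.1
row [0.0476, 0.1473, 0.0067] spin 1.197 tcp [ 538.1 -286.2  161.6] yaw 57.4 q6 0.08 t 19.6
```

```bash
python3 -m handwheel '[0.01,0.02,0,0.12,0.02,0.04,0,0.24,0.025,0.06,0,0.36,0.03,0.08,0,0.48,0.035,0.09,0,0.6,0.035,0.1,0,0.72,0.035,0.105,0,0.84,0.035,0.11,0,0.96]'
python3 - <<'E'
from h import *
go(570.5,-171.8,135,-11.2)
E
```

```text
time: 20.23
tool_pos: [567.4, -173.9, 160.2]
tool_rot: [-0.002, 0.694, 0.72, -0.001]
wrist_force: [1.3, -0.0, -1.6]
opening: 0.275
grip_force: 59.2
row [0.002, 0.0033, 0.0251] spin 0.231 tcp [ 567.4 -173.9  160.2] yaw 2.0 q6 1.24 t 20.2
```

```bash
python3 -m handwheel '[0.002,0.003,0.005,0.12,0.002,0.003,0.015,0.23,0.002,0.003,0.022,0.23,0.002,0.003,0.028,0.23,0.002,0.003,0.033,0.23,0.002,0.003,0.036,0.23,0.002,0.003,0.038,0.23,0.002,0.003,0.038,0.23]'
python3 -m handwheel '[0,0,0.001,0,0,0,0.002,0,0,0,0.003,0,0,0,0.004,0,0,0,0.005,0,0,0,0.006,0,0,0,0.007,0,0,0,0.007,0]'
python3 - <<'E'
from h import *
c=shot('scene','s4.png'); go(570.5,-171.8,115,-11.2)
cv2.imwrite('pics/s4c.png',cv2.resize(c['pixels'][150:300,230:380,::-1],None,fx=4,fy=4,interpolation=cv2.INTER_CUBIC))
E
```

```text
time: 20.9
tool_pos: [570.9, -172.7, 124.2]
tool_rot: [-0.0, 0.77, 0.638, -0.0]
wrist_force: [-0.7, 0.1, -1.4]
opening: 0.278
grip_force: 59.2
time: 21.57
tool_pos: [571.0, -172.7, 117.4]
tool_rot: [-0.0, 0.771, 0.637, -0.0]
wrist_force: [0.5, -0.6, -0.9]
opening: 0.279
grip_force: 59.2
row [0.0008, -0.0007, 0.0025] spin 0.007 tcp [ 571.1 -172.7  117.5] yaw -10.8 q6 1.47 t 21.6
```

View pics/s4c.png

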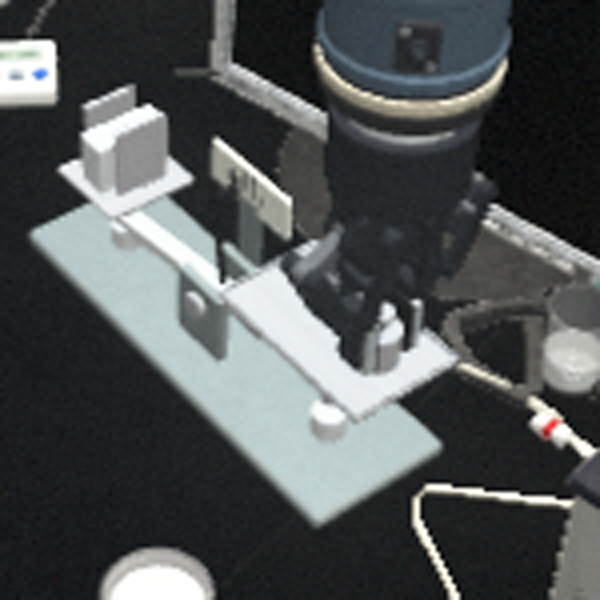

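```bash
python3 -m handwheel '[0,0,0.001,0,0,0,0.002,0,0,0,0.003,0,0,0,0.004,0,0,0,0.004,0,0,0,0.004,0,0,0,0.004,0,0,0,0.004,0]'
python3 -m handwheel '[0,0,0,0,0,0,0,0,0,0,0,0,0,0,0,0,0,0,0,0,0,0,0,0,0,0,0,0,0,0,0,0]' 0.04
python3 -m handwheel '[0,0,-0.01,0,0,0,-0.025,0,0,0,-0.045,0,0,0,-0.06,0,0,0,-0.07,0,0,0,-0.075,0,0,0,-0.075,0,0,0,-0.075,0]' 0.045
python3 - <<'E'
from h import *
c=shot('top'); 
im=c['pixels'].astype(int); g=im.sum(2)//3
tip0=[proj(c,[597.9+t*140*0.194*0,-34,139])[0] for t in (0,)]
print(tip0)
# weight-pan edges in scene: print grey along column through the part pan and weight pan
s=shot('scene'); np.save('sc.npy',s['pixels']); 
ctr=np.array([618.3,69.5]); uy=np.array([.194,.981]); ux=np.array([.981,-.194]); bc=ctr-105*uy
print('balance ctr',bc)
for th in (-.16,-.06,0,.06,.16):
    # pivot height unknown: tip top ~ 135
    off=-84*np.sin(th); p=bc+uy*off; print(th,proj(s,[*p,130])[0].round(1),proj(s,[*p,120])[0].round(1))
E
```

```text
time: 22.28
tool_pos: [571.1, -172.7, 113.6]
tool_rot: [-0.0, 0.771, 0.637, -0.0]
wrist_force: [-0.0, 0.6, -0.6]
opening: 0.277
grip_force: 59.2
time: 22.95
tool_pos: [571.1, -172.7, 113.6]
tool_rot: [0.0, 0.771, 0.637, 0.0]
wrist_force: [0.5, 1.6, 0.1]
opening: 0.468
grip_force: 0.0
time: 23.62
tool_pos: [571.0, -172.7, 188.2]
tool_rot: [-0.0, 0.771, 0.637, -0.0]
wrist_force: [-0.2, -0.2, -0.2]
opening: 0.526
grip_force: 0.0
[array([295.25503555, 189.62952266])]
balance ctr [597.93  -33.505]
-0.16 [281.6 194.4] [281.6 197.6]
-0.06 [283.7 196.2] [283.7 199.4]
0 [285.  197.3] [285.  200.5]
0.06 [286.3 198.5] [286.2 201.6]
0.16 [288.4 200.3] [288.4 203.5]
```

```bash
cat >> h.py <<'E'
def tilt():
    """beam tilt from vertical shift of the casting/cheeks patch in the scene picture relative to s3 (tilt -0.16)"""
    ref=cv2.imread('pics/s3.png'); s=shot('scene'); cur=s['pixels'][:,:,::-1]
    f=lambda im: cv2.cvtColor(np.ascontiguousarray(im),cv2.COLOR_BGR2GRAY).astype(np.float32)
    R,C=f(ref),f(cur); P=[proj(s,[618.3,69.5,z])[0] for z in (95,112)]
    x,y=map(int,P[0]); t=R[y-18:y+16,x-16:x+17]
    m=cv2.matchTemplate(C[y-45:y+30,x-26:x+27],t,cv2.TM_CCOEFF_NORMED); _,v,_,(mx,my)=cv2.minMaxLoc(m)
    o=0
    if 0<my<m.shape[0]-1: a,b,c=m[my-1:my+2,mx]; o=(a-c)/2/(a-2*b+c)
    dy=my+o-27; dx=mx-10; k=(P[1]-P[0])[1]/17
    h=dy/k; print('score',round(float(v),3),'dx',dx,'dy',round(float(dy),2),'rise mm',round(float(h),1),'tilt',round(float((h-17)/105),3),'-> m_cast - weights g',round(float(-(h-17)/105/.0025),0))
E
python3 - <<'E'
from h import *
tilt(); go(451,-268,150,57)
E
```

```text
score 0.968 dx 0 dy -7.03 rise mm 23.1 tilt 0.058 -> m_cast - weights g -23.0
row [-0.1162, -0.0996, 0.0378] spin -1.184 tcp [ 570.7 -172.6  187.6] yaw -10.8 q6 1.47 t 23.8
```

```bash
python3 -m handwheel '[-0.02,-0.02,0,-0.12,-0.04,-0.04,0,-0.24,-0.06,-0.06,0,-0.36,-0.08,-0.08,0,-0.48,-0.1,-0.095,0,-0.6,-0.115,-0.1,0,-0.72,-0.116,-0.1,0,-0.84,-0.116,-0.1,0,-0.96]' 0.045
python3 - <<'E'
from h import *
tilt()
# independent: part-pan front edge / weight pan, present vs level scene1 (weight pan patch)
a=cv2.imread('pics/scene1.png',0).astype(np.float32); b3=cv2.imread('pics/s3.png',0).astype(np.float32); s=shot('scene','s5.png'); b=cv2.cvtColor(s['pixels'],cv2.COLOR_RGB2GRAY).astype(np.float32)
ctr=np.array([577.5,-136.5]); ux=np.array([.981,-.194]); uy=np.array([.194,.981])
P=[proj(s,[*(ctr-38*ux+25*uy),z])[0] for z in (73,90,107)]; print(np.round(P,1))
x=int(P[1][0])
for n,i in (('level',a),('stop',b3),('now',b)): print(n,i[int(P[2][1])-6:int(P[0][1])+8,x].astype(int))
E
```

```text
time: 24.43
tool_pos: [450.1, -268.6, 188.1]
tool_rot: [-0.0, 0.387, 0.922, -0.0]
wrist_force: [0.2, 0.7, -0.1]
opening: 0.534
grip_force: 0.0
score 0.967 dx 0 dy -7.03 rise mm 23.1 tilt 0.058 -> m_cast - weights g -23.0
[[292.5 240.4]
 [292.7 235.3]
 [292.9 230. ]]
level [222 231 231 232 232 231 233 231 229 213 180 147 171 184 184 187 185 186
 184 184 184 186 186 187]
stop [233 232 230 228 198 158 131 107 107 169 185 187 187 188 186 189 187 185
 187 186 190 183 188 188]
now [200 171 232 239 240 239 240 241 241 238 238 226 191 164 185 204 202 202
 201 201 200 202 203 204]
```

Run:
```python
from h import *
c=shot('wrist'); g=cv2.cvtColor(c['pixels'],cv2.COLOR_RGB2GRAY); p=proj(c,[451,-268,21])[0]; x,y=map(int,p)
for k in blobs((g>110).astype(np.uint8),(x-30,y-30,x+30,y+30),100)[:3]: print(p,np.round(cen(k)),cv2.contourArea(k),rect(c,k,21))
go(451,-268,11,57)
```

```text
[273.64769582 183.88621263] [273. 184.] 459.0 (array([ 450.8, -268.2]), array([22.9, 23. ]), 79.3)
row [-0.0004, 0.0, 0.1771] spin -0.227 tcp [ 450.8 -267.8  188.1] yaw 44.0 q6 0.27 t 24.6
```

```bash
python3 -m handwheel '[0,0,0.035,-0.12,0,0,0.07,-0.227,0,0,0.105,-0.227,0,0,0.135,-0.227,0,0,0.155,-0.227,0,0,0.168,-0.227,0,0,0.175,-0.227,0,0,0.177,-0.227]' 0.045
python3 -m handwheel '[0,0,0,0,0,0,0,0,0,0,0,0,0,0,0,0,0,0,0,0,0,0,0,0,0,0,0,0,0,0,0,0]' 0.01
python3 -m handwheel '[0,0,-0.02,0,0,0,-0.05,0,0,0,-0.085,0,0,0,-0.115,0,0,0,-0.135,0,0,0,-0.145,0,0,0,-0.15,0,0,0,-0.15,0]'
python3 - <<'E'
from h import *
go(577.5,-136.5,160,-11.2)
E
```

```text
time: 25.25
tool_pos: [450.5, -267.2, 10.4]
tool_rot: [-0.001, 0.284, 0.959, 0.0]
wrist_force: [0.3, -0.3, 0.4]
opening: 0.528
grip_force: 0.0
time: 25.92
tool_pos: [451.7, -268.1, 12.6]
tool_rot: [0.001, 0.283, 0.959, -0.0]
wrist_force: [-1.2, 1.4, 7.9]
opening: 0.238
grip_force: 59.5
time: 26.58
tool_pos: [451.3, -268.0, 161.9]
tool_rot: [0.0, 0.283, 0.959, -0.0]
wrist_force: [-0.2, 0.9, 0.2]
opening: 0.24
grip_force: 59.0
row [-0.0347, 0.1789, 0.0019] spin 1.193 tcp [ 451.3 -268.   161.9] yaw 57.2 q6 0.04 t 26.6
```

```bash
python3 -m handwheel '[-0.005,0.025,0,0.12,-0.01,0.05,0,0.24,-0.015,0.08,0,0.36,-0.02,0.11,0,0.48,-0.028,0.14,0,0.6,-0.034,0.165,0,0.72,-0.037,0.18,0,0.84,-0.037,0.182,0,0.96]'
python3 - <<'E'
from h import *
go(578,-133,120,-11.2)
E
```

```text
time: 27.25
tool_pos: [581.8, -132.6, 159.2]
tool_rot: [-0.001, 0.695, 0.719, -0.0]
wrist_force: [-0.5, -0.2, -0.3]
opening: 0.239
grip_force: 59.0
row [-0.0004, -0.0037, 0.0392] spin 0.23 tcp [ 581.8 -132.6  159.2] yaw 2.0 q6 1.31 t 27.2
```

```bash
python3 -m handwheel '[0,-0.004,0.005,0.12,0,-0.004,0.015,0.23,0,-0.004,0.026,0.23,0,-0.004,0.036,0.23,0,-0.004,0.044,0.23,0,-0.004,0.05,0.23,0,-0.004,0.055,0.23,0,-0.004,0.059,0.23]'
python3 -m handwheel '[0,0,0.002,0,0,0,0.004,0,0,0,0.006,0,0,0,0.008,0,0,0,0.009,0,0,0,0.01,0,0,0,0.011,0,0,0,0.012,0]'
```

```text
time: 27.92
tool_pos: [576.7, -135.1, 101.9]
tool_rot: [-0.0, 0.772, 0.636, -0.0]
wrist_force: [-0.5, -0.9, -1.0]
opening: 0.238
grip_force: 59.0
time: 28.58
tool_pos: [576.9, -135.1, 90.6]
tool_rot: [0.0, 0.772, 0.636, 0.0]
wrist_force: [-0.9, -0.7, -0.5]
opening: 0.239
grip_force: 59.1
```

```bash
python3 -m handwheel '[0,0,0.001,0,0,0,0.001,0,0,0,0.002,0,0,0,0.002,0,0,0,0.002,0,0,0,0.002,0,0,0,0.002,0,0,0,0.002,0]'
```

```text
time: 29.25
tool_pos: [576.8, -135.1, 88.6]
tool_rot: [0.0, 0.772, 0.636, 0.0]
wrist_force: [-0.7, 0.7, -0.2]
opening: 0.241
grip_force: 59.1
```

```bash
python3 -m handwheel '[0,0,0,0,0,0,0,0,0,0,0,0,0,0,0,0,0,0,0,0,0,0,-0.005,0,0,0,-0.02,0,0,0,-0.04,0]' 0.038
python3 -m handwheel '[0,0,-0.02,0,0,0,-0.035,0,0,0,-0.045,0,0,0,-0.045,0,0,0,-0.045,0,0,0,-0.045,0,0,0,-0.045,0,0,0,-0.045,0]' 0.045
python3 - <<'E'
from h import *
tilt()
c=shot('wrist'); g=cv2.cvtColor(c['pixels'],cv2.COLOR_RGB2GRAY)
print(proj(c,[[571,-172.7,98],[577,-135,94],[571,-172.7,73]]).round())
go(571,-172.7,86,-11.2)
E
```

```text
time: 29.92
tool_pos: [575.9, -134.9, 128.2]
tool_rot: [-0.001, 0.772, 0.636, -0.001]
wrist_force: [-0.1, 0.6, 0.9]
opening: 0.447
grip_force: 0.0
time: 30.58
tool_pos: [576.4, -135.0, 172.7]
tool_rot: [-0.001, 0.772, 0.636, -0.0]
wrist_force: [0.1, 0.1, 0.6]
opening: 0.528
grip_force: 0.0
score 0.933 dx 0 dy -10.45 rise mm 34.3 tilt 0.165 -> m_cast - weights g -66.0
[[275. 272.]
 [274. 219.]
 [275. 255.]]
row [-0.038, 0.0018, 0.087] spin 0.003 tcp [ 576.6 -135.1  173. ] yaw -11.0 q6 1.53 t 30.7
```

```bash
python3 -m handwheel '[-0.02,0.001,0,0,-0.038,0.002,0,0,-0.038,0.002,0.01,0,-0.038,0.002,0.03,0,-0.038,0.002,0.05,0,-0.038,0.002,0.07,0,-0.038,0.002,0.08,0,-0.038,0.002,0.085,0]' 0.045
python3 -m handwheel '[0,0,0.001,0,0,0,0.001,0,0,0,0.001,0,0,0,0.001,0,0,0,0.001,0,0,0,0.001,0,0,0,0.001,0,0,0,0.001,0]' 0.01
python3 -m handwheel '[0,0,-0.002,0,0,0,-0.005,0,0,0,-0.008,0,0,0,-0.012,0,0,0,-0.016,0,0,0,-0.02,0,0,0,-0.024,0,0,0,-0.028,0]'
python3 -m handwheel '[0,0,-0.005,0,0,0,-0.01,0,0,0,-0.015,0,0,0,-0.02,0,0,0,-0.03,0,0,0,-0.04,0,0,0,-0.05,0,0,0,-0.05,0]'
python3 - <<'E'
from h import *
tilt(); go(500,-255,160,57); go(500,-255,160,-11)
E
```

```text
time: 31.35
tool_pos: [570.6, -172.3, 86.7]
tool_rot: [-0.001, 0.772, 0.636, -0.001]
wrist_force: [-0.1, -0.0, -0.5]
opening: 0.529
grip_force: 0.0
time: 32.02
tool_pos: [571.8, -172.9, 87.9]
tool_rot: [0.0, 0.772, 0.636, 0.0]
wrist_force: [0.4, -0.1, 3.0]
opening: 0.274
grip_force: 59.1
time: 32.68
tool_pos: [571.6, -172.8, 116.1]
tool_rot: [0.0, 0.772, 0.636, 0.0]
wrist_force: [-0.7, 0.5, -1.8]
opening: 0.281
grip_force: 58.9
time: 33.35
tool_pos: [572.6, -173.1, 168.2]
tool_rot: [0.001, 0.772, 0.636, 0.001]
wrist_force: [0.6, -0.7, -1.0]
opening: 0.275
grip_force: 58.9
score 0.978 dx 0 dy -3.88 rise mm 12.8 tilt -0.04 -> m_cast - weights g 16.0
row [-0.0943, -0.0553, 0.0069] spin -1.187 tcp [ 572.3 -173.   167. ] yaw -11.0 q6 1.47 t 33.4
row [-0.0943, -0.0553, 0.0069] spin 0.0 tcp [ 572.3 -173.   167. ] yaw -11.0 q6 1.47 t 33.4
```

```bash
python3 - <<'E'
from h import *
go(450,-240,16,None)
E
python3 -m handwheel '[-0.01,-0.02,0,0,-0.02,-0.045,0,0,-0.03,-0.07,0,0,-0.04,-0.09,0.01,0,-0.042,-0.105,0.03,0,-0.042,-0.107,0.06,0,-0.042,-0.107,0.09,0,-0.042,-0.107,0.11,0]'
python3 - <<'E'
from h import *
go(450,-240,14,None)
E
```

```text
row [-0.089, -0.1076, 0.1508] spin 0.0 tcp [ 572.3 -173.   167. ] yaw -11.0 q6 1.47 t 33.4
time: 34.07
tool_pos: [457.1, -193.2, 53.3]
tool_rot: [-0.001, 0.772, 0.636, -0.0]
wrist_force: [-0.6, -0.4, -1.3]
opening: 0.275
grip_force: 59.1
row [-0.0473, 0.0021, 0.0392] spin 0.0 tcp [ 457.1 -193.2   53.3] yaw -11.0 q6 1.36 t 34.1
```

```bash
python3 -m handwheel '[-0.025,0.001,0,0,-0.047,0.002,0.005,0,-0.047,0.002,0.015,0,-0.047,0.002,0.025,0,-0.047,0.002,0.031,0,-0.047,0.002,0.035,0,-0.047,0.002,0.038,0,-0.047,0.002,0.039,0]'
python3 -m handwheel '[0,0,0.001,0,0,0,0.0015,0,0,0,0.002,0,0,0,0.0025,0,0,0,0.0025,0,0,0,0.0025,0,0,0,0.0025,0,0,0,0.0025,0]'
```

```text
time: 34.73
tool_pos: [451.4, -239.5, 16.2]
tool_rot: [-0.0, 0.771, 0.636, -0.0]
wrist_force: [0.0, 0.0, -0.9]
opening: 0.276
grip_force: 59.2
time: 35.4
tool_pos: [451.8, -240.1, 14.7]
tool_rot: [0.0, 0.772, 0.636, 0.0]
wrist_force: [-2.7, 2.4, 9.1]
opening: 0.278
grip_force: 60.3
```

Contact with the bench; release and withdraw.

```bash
python3 -m handwheel '[0,0,-0.001,0,0,0,-0.001,0,0,0,-0.001,0,0,0,-0.001,0,0,0,-0.001,0,0,0,-0.003,0,0,0,-0.015,0,0,0,-0.04,0]' 0.05
python3 -m handwheel '[0,0,-0.03,0,0,0,-0.06,0,0,0,-0.09,0,0,0,-0.11,0,0,0,-0.12,0,0,0,-0.12,0,0,0,-0.12,0,0,0,-0.12,0]' 0.06
python3 - <<'E'
from h import *
tilt()
c=shot('wrist'); g=cv2.cvtColor(c['pixels'],cv2.COLOR_RGB2GRAY); p=proj(c,[451,-240,25])[0]; x,y=map(int,p)
for k in blobs((g>110).astype(np.uint8),(x-40,y-40,x+40,y+40),100)[:3]: print(p,np.round(cen(k)),cv2.contourArea(k),rect(c,k,25))
t=shot('top'); a=cv2.imread('pics/top1.png',0).astype(int); b=cv2.cvtColor(t['pixels'],cv2.COLOR_RGB2GRAY).astype(int)
for n,(x,y) in dict(bottle=(219,266),dish=(334,263),timer=(190,162),beaker=(358,155),pan80=(333,203)).items():
    print(n,np.abs(a-b)[y-12:y+12,x-12:x+12].mean().round(1))
E
```

```text
time: 36.07
tool_pos: [449.9, -239.3, 52.5]
tool_rot: [-0.002, 0.772, 0.636, -0.001]
wrist_force: [-0.7, -0.1, -0.4]
opening: 0.589
grip_force: 0.0
time: 36.73
tool_pos: [450.8, -239.8, 172.5]
tool_rot: [-0.001, 0.772, 0.636, -0.0]
wrist_force: [-0.1, 0.3, 1.3]
opening: 0.701
grip_force: 0.0
score 0.977 dx 0 dy -3.88 rise mm 12.8 tilt -0.04 -> m_cast - weights g 16.0
[273.65843244 190.46873525] [275. 188.] 658.5 (array([ 452.9, -238.7]), array([26.1, 25.2]), 79.0)
bottle 3.8
dish 5.1
timer 5.2
beaker 4.4
pan80 6.4
```

Weight 120 stands on the bench, the beam is steady at -0.04 rad, and the bystanders have not moved. Handing in.

```bash
python3 -c "
from station import robot
print(robot.close_job())"
```

```text
the job is handed in; nothing more can be done
None
```

I handed the job in at about 37 s with the casting upright between the left pan's cheeks and the 80 g weight alone on the right pan; the beam was steady at about -0.04 rad, between the long marks, the 120 g and 40 g weights were on the bench clear of the balance, and the petri dish, timer, bottle and beaker showed no movement (no verdict was returned).

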